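# Set out the cream jug and spice jar on the lazy susan

### The arm

A 6-joint arm with a two-finger parallel gripper is mounted at the origin on a cart in front of the work surface, level with it; the furniture and walls round the work are solid. World frame = base frame: x ahead of the robot, y to its left, z up, the work surface at z = 0. Lengths are in m, angles in rad, forces in N, time in s.
With the tool pointing down it reaches from about 0.3 to 0.875 m from the base axis. Payload 6.4 kg.
Tool frame: the origin (TCP) lies at the very end of the fingers, on their centre line; the grasp point (between the pads) lies 19 mm behind it; z points along the fingers, y is the line along which they close (so a half turn about z gives the same grasp; the last joint's range is limited). The gripper opens to 85 mm and grips with 20 to 120 N. Pads are 22 mm wide; open, the fingers measure 114 mm over their backs; the gripper's body (76 mm by 85 mm) begins 54 mm behind the grasp point. The pads swing forward as they close: fully open they stand 13 mm farther back than shut.
Start: joints at [0.922, 0.181, 1.607, -0, 1.354, -0.206], TCP at [0.246, 0.52, 0.231] pointing down, gripper open.
Joint ranges: [-2.99, 2.99], [-0.89, 2.07], [0.3, 2.58], [-1.14, 4.28], [0, 2.63], [-3.12, 3.12]. Speed limits (rad/s): [2.57, 2.57, 3.01, 3.14, 3.14, 3.14].

### API

Orientations are given as a unit quaternion [w, x, y, z].
In Python, from bench import ctrl gives the robot as it stands.
- The arm moves only by the shell command python3 jog.py, which reads ROWS from standard input. ROWS is a JSON list that holds a single list of rows (three levels of brackets), with 1 to 10 rows, each of 7 numbers: dx, dy, dz in cm, then a rotation vector rx, ry, rz in units of 0.1 rad, then the opening from 0.0 (shut) to 1.0 (fully open); each row is the pose to reach, as a shift and turn from the pose commanded when the command began, along the tool's axes at that moment; what a row does not reach only later rows make up. A row lasts 1/8 s, in which the tool goes at most 0.0625 m and 0.188 rad, less where a joint would pass 70% of its speed; a pose out of reach is approached as far as the arm can. The fingers move at their own pace and stop on an object; the grip force is fixed at half the most. Time passes only in rows, so rows that do not move let the fingers close. It prints the time, the measured TCP pose, the force, the opening and the grip force at its end. Input that does not fit is refused with a message, and nothing moves.
- ctrl.get_obs(): the state, without advancing time (a new reading comes with each control period).
- ctrl.camera(name): name is "scene" or "top"; returns the picture (384x512x3 uint8, blue, green, red); there is no depth.
- ctrl.camera_params(name): a dict with "fovy" (degrees; the focal length in pixels is half the picture's height over the tangent of half this angle, whatever the lens; pixels are square), "cx", "cy" (the principal point, pixels), "view" (4x4, takes a point from world to camera coordinates). Camera axes: x right, y up, looking along -z (the intrinsics and any distortion apply to the point x, -y, -z); pixel columns grow to the right and rows downward; lengths in m; the calibration is good to about 2 mm. A picture is of the moment at which its call begins. camera_params takes no time and is no camera call.
- ctrl.hand_in(): hands the job in; it is judged then, once.
The state is a dict: "time_s": time; "q": joint angles; "dq": joint speeds; "joint_efforts": joint torques, N m; "eef_pos": TCP position; "eef_rot": TCP orientation; "wrist_force": force on the tool from outside, world axes, zero at the start; "torque": the same for the moment, N m; "opening": opening from 0.0 (shut) to 1.0 (fully open); "grasp_force": force on a finger pad.
Only numpy, scipy, OpenCV 4.12 (cv2) and the standard library are available. Lean on these libraries where they do the work, as an engineer would, in place of code of your own. Each camera call takes 0.05 s, during which the arm holds its last target. There are 200 camera calls.

### The job

Set out the coffee turntable for service: stand the white cream jug inside the ring that has the short line, with its handle pointing outward over that line, and stand the spice jar upright inside the smallest ring. Set both down gently. The turntable runs freely, so do not let it turn from the way it points now, and leave the ramekin on it and the other things on the worktop alone.

Things in the scene. Friction and masses are not known exactly. Their poses are not given: they have to be found in the camera images.
- turntable (a joint): Turn of the lazy susan since the start, rad, counter-clockwise from above positive. Pale wooden disc, 270 mm across, flat top 34 mm above the worktop, cannot tilt. Its bearing is very light (0.003 Nm friction): the slightest sideways push turns it and it coasts. Three thin dark rings are inlaid flush in the top, 120 degrees apart, centres 75 mm from the axis.
- jug_mark (a point): Centre, at the disc's top, of the medium ring (70 mm inside diameter), the only one with a short dark line running outward to the disc's rim. Empty at the start. The point's +x axis points radially outward along the line, z up; the disc's axis is 75 mm from it along -x.
- line_end (a point): Outer end of that short line, at the disc's rim, 132 mm from the disc's axis, at the disc's top.
- jar_mark (a point): Centre, at the disc's top, of the smallest ring (58 mm inside diameter), 120 degrees counter-clockwise from the jug's ring seen from above. Empty at the start. Its axes are parallel to those of jug_mark.
- jug: White cream jug, 85 mm high, 67 mm across (x), 103 mm long (y), about 0.16 kg, upright on the worktop. Origin at the bottom, mid-length, z up. Round body centred at y = +16 mm (foot 56 mm across). Handle on the -y side: one upright loop in the y-z plane, 12 mm thick along x, y = -26 to -52 mm, 25 to 83 mm above the foot; grip across it (along x) from above.
- jug_foot (a point): Centre of the jug's round foot, on its underside (jug frame 0, +16, 0 mm).
- jug_handle (a point): Point in the middle of the jug's handle, 57 mm out from the body's axis and 55 mm above the foot (jug frame 0, -41, 55 mm): the place to grip it, fingers closing along the jug's x.
- jar: Spice jar with a red cap, round, 44 mm in diameter, 105 mm high, about 0.11 kg, standing upright on the worktop. Origin at the centre of its underside, z up. Solid; grip it across the body or the cap.
- ramekin_large: White ramekin, 77 mm across, 42 mm high, loose, already standing in the largest ring of the turntable (92 mm inside diameter, 120 degrees clockwise from the jug's ring). Origin at the centre of its underside. Leave it.
- ramekin_small: Bystander on the worktop: white ramekin, 67 mm across, 39 mm high. Origin at the centre of its underside.
- cup: Bystander on the worktop: white handleless cup, 81 mm across, 68 mm high. Origin at the centre of its underside.
- tape: Bystander on the worktop: roll of brown tape lying flat, 96 mm across, 48 mm high. Origin at the centre of its underside.
- spoon: Bystander on the worktop: teaspoon, 130 x 27 x 11 mm. Origin under its middle.
- marker: Bystander on the worktop: marker pen, 135 mm long, 17 mm thick. Origin under its middle.
- sachet_red: Bystander on the worktop: flat red tea sachet, 58 x 68 x 10 mm. Origin under its middle.
- sachet_blue: Bystander on the worktop: flat blue tea sachet, 58 x 68 x 10 mm. Origin under its middle.

How it is judged:
By the outcome, as a careful person would: the job done as asked, in the order asked, and still so for the second after the job is handed in, with the robot touching nothing.
It also fails if it takes over 59 s, if anything falls off the work surface, if the arm or the gripper's body presses on something with over 40 N, if the wrist force passes 120 N, or if a joint passes its speed limit or range.

## Working session

There is one attempt and no reset: what is moved stays moved. The work goes in short steps, Python scripts to look and compute and a shell command to move; the robot and the scene stay as the last step left them, time stands still between calls to the robot, and variables do not carry over. Pictures are saved under pics/ and viewed, at most 10 in all, crops included, and the job is handed in when it is done.

```bash
ls; mkdir -p pics
python3 - <<'E'
from bench import ctrl
import cv2,json,numpy as np
for n in("scene","top"):
    cv2.imwrite(f"pics/{n}0.png",ctrl.camera(n)); p=ctrl.camera_params(n); print(n,{k:(np.round(v,4).tolist()) for k,v in p.items() if not isinstance(v,str)})
o=ctrl.get_obs(); print(o)
E
```

```text
bench.py
jog.py
pics
scene {'fovy': 52.2776, 'cx': 260.0314, 'cy': 193.568, 'view': [[0.7051, -0.7089, 0.0186, -0.4086], [0.4636, 0.4806, 0.7444, -0.3092], [-0.5366, -0.5163, 0.6675, -1.0045], [0.0, 0.0, 0.0, 1.0]]}
top {'fovy': 53.566, 'cx': 259.2816, 'cy': 194.6155, 'view': [[0.1411, -0.99, 0.0042, -0.0958], [0.9701, 0.1391, 0.1987, -0.566], [-0.1973, -0.024, 0.9801, -1.0686], [0.0, 0.0, 0.0, 1.0]]}
{'time_s': 0.1, 'q': array([ 9.21705966e-01,  1.81497257e-01,  1.60789513e+00,  6.18814991e-07,
        1.35383389e+00, -2.06302018e-01]), 'dq': array([-3.48284170e-04, -1.01477216e-03, -1.02246371e-03, -2.14080049e-03,
       -1.13915269e-03, -5.17000198e-05]), 'joint_efforts': array([ 4.86034423e-04, -4.45875120e+01, -3.52237272e+01, -3.31791416e-04,
        4.02592370e-03, -2.58945471e-05]), 'eef_pos': array([0.24603937, 0.51914514, 0.23046333]), 'eef_rot': array([-3.39068580e-04,  2.19589971e-01,  9.75591911e-01, -7.43111304e-04]), 'wrist_force': array([ 0.27278155,  0.36129193, -0.47868906]), 'torque': array([ 0.02200164, -0.06161534, -0.02897395]), 'grasp_force': 0.0, 'opening': 0.9968604997930633}
```

View pics/scene0.png

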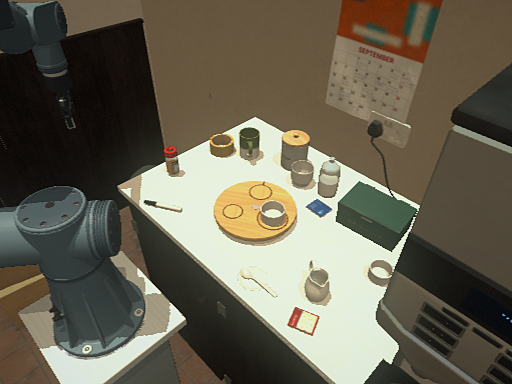

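View pics/top0.png

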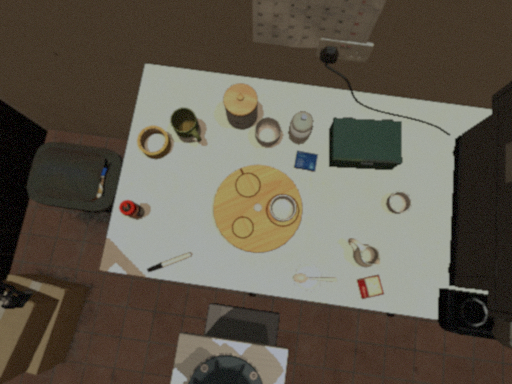

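```bash
python3 -c "
from bench import ctrl
print(ctrl.camera_params('top').keys(),ctrl.camera_params('scene').keys())"
```

```text
dict_keys(['fovy', 'cx', 'cy', 'view']) dict_keys(['fovy', 'cx', 'cy', 'view'])
```
Distortion: "whatever the lens" hints maybe there's distortion but no coefs given. Camera params only have fovy. OK so pinhole... "the intrinsics and any distortion apply". Fine.

The scene view shows the jar at (172,160), the turntable at (256,210) and the jug at (317,285). In the top view the disc is at (257,208). The jug ring is at (248,185) with its line at (241,170), and the jar ring is at (243,228). The jar cap is at (127,208), and the jug is at (364,254) with its handle towards (350,243). Next I'll take enlarged crops and measure.

Create h.py:
```python
import numpy as np, cv2
from bench import ctrl
P={n:ctrl.camera_params(n) for n in("scene","top")}
def K(n):
    f=192/np.tan(np.radians(P[n]["fovy"])/2); return f,P[n]["cx"],P[n]["cy"]
def ray(n,u,v):
    f,cx,cy=K(n); V=np.array(P[n]["view"]); R,t=V[:3,:3],V[:3,3]
    d=R.T@np.array([(u-cx)/f,-(v-cy)/f,-1]); return -R.T@t,d
def onz(n,u,v,z):
    o,d=ray(n,u,v); return o+d*(z-o[2])/d[2]
def proj(n,p):
    f,cx,cy=K(n); V=np.array(P[n]["view"]); c=V[:3,:3]@np.asarray(p)+V[:3,3]
    return np.array([cx+f*c[0]/-c[2],cy-f*c[1]/-c[2]])
def tri(u1,u2):
    o,d=ray("scene",*u1);p,e=ray("top",*u2);s=np.linalg.lstsq(np.c_[d,-e],p-o,rcond=None)[0]
    a,b=o+d*s[0],p+e*s[1]; return (a+b)/2,np.linalg.norm(a-b)
```

Run:
```python
from h import *
for n in("top","scene"):
    im=cv2.imread(f"pics/{n}0.png"); hsv=cv2.cvtColor(im,cv2.COLOR_BGR2HSV)
    m=cv2.inRange(hsv,(8,80,60),(28,255,255)); cs,_=cv2.findContours(m,0,1)
    # disc: largest, near expected
    c=[c for c in cs if cv2.contourArea(c)>1500]
    for c in c:
        pts=np.array([onz(n,*p,0.034) for p in cv2.convexHull(c)[:,0]])[:, :2]
        (x,y),r=cv2.minEnclosingCircle(pts.astype(np.float32)); 
        A=np.c_[2*pts,np.ones(len(pts))]; s=np.linalg.lstsq(A,(pts**2).sum(1),rcond=None)[0]
        print(n,"disc",cv2.boundingRect(c),x,y,r,"lsq",s[:2],np.sqrt(s[2]+s[:2]@s[:2]))
    r=cv2.inRange(hsv,(0,120,60),(8,255,255))|cv2.inRange(hsv,(172,120,60),(180,255,255))
    k,l,st,ce=cv2.connectedComponentsWithStats(r)
    for i in range(1,k):
        if st[i][4]>30: print(n,"red",st[i],ce[i])
im=cv2.imread("pics/top0.png");s=cv2.imread("pics/scene0.png")
def cr(a,u,v,w,h,k): return cv2.resize(a[v:v+h,u:u+w],None,fx=k,fy=k,interpolation=cv2.INTER_CUBIC)
cv2.imwrite("pics/z1.png",np.vstack([np.hstack([cr(im,205,160,100,75,4),cr(s,205,173,100,75,4)]),np.hstack([cr(im,335,225,60,45,400/60),cr(s,290,255,60,45,400/60)])]))
```

```text
top disc (2, 199, 510, 185) 0.29154881834983826 -0.04941532760858536 0.7383207678794861 lsq [ 0.23033395 -0.03053411] 0.7019481906120646
top disc (213, 165, 89, 88) 0.5393006801605225 -0.013858504593372345 0.13334260880947113 lsq [ 0.53912145 -0.0138021 ] 0.1324924710619623
top disc (329, 0, 183, 108) 1.199900507926941 -0.4697364568710327 0.3350958824157715 lsq [ 1.17366607 -0.48314234] 0.2921795299736624
top disc (0, 0, 349, 158) 1.0397310256958008 0.3478679955005646 0.5992331504821777 lsq [1.03684277 0.35336187] 0.519536477536106
top red [120 200  17  17 176] [127.86363636 207.67045455]
top red [358 279  11  19 123] [362.64227642 288.00813008]
scene disc (0, 264, 50, 120) -0.14707040786743164 0.09753792732954025 0.19724614918231964 lsq [-0.21456862  0.12128229] 0.1850970919321292
scene disc (214, 181, 83, 61) 0.5334020853042603 -0.022523557767271996 0.1395188421010971 lsq [ 0.53253205 -0.02206604] 0.13643489649046192
scene disc (8, 0, 504, 209) 1.9470762014389038 1.2272191047668457 1.9195901155471802 lsq [2.01322082 1.36290385] 1.8339502751366374
scene red [377  54  17   9  64] [384.734375  57.875   ]
scene red [163 146  14  12 118] [169.83898305 151.87288136]
scene red [288 307  16  23 161] [294.83229814 317.1863354 ]
scene red [308 315  11  20  34] [314.23529412 325.47058824]
```

View pics/z1.png

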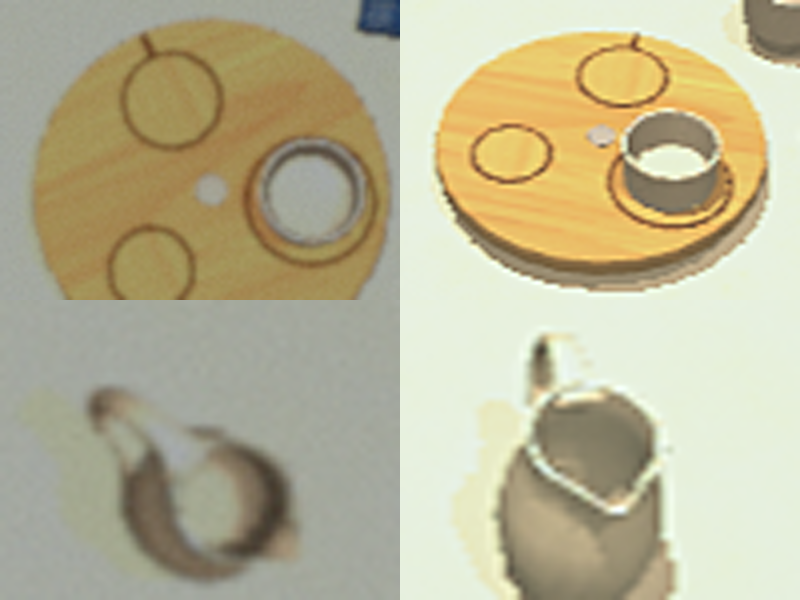

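The crops show the ring outlines in both views and the jug: handle at the upper left and spout at the lower right in the top view, spout towards the viewer in the scene view. I'll fit the rings to sub-pixel accuracy and enlarge the jug more.

Run:
```python
from h import *
import sys
def circ(p):
    A=np.c_[2*p,np.ones(len(p))]; s=np.linalg.lstsq(A,(p**2).sum(1),rcond=None)[0]; return s[:2],np.sqrt(s[2]+s[:2]@s[:2])
for n,cs in(("top",{"jug":(247.7,184.7,35.8),"jar":(242.4,226.9,29.8),"ax":(257.4,207.2,0)}),("scene",{"jug":(260.1,191.7,35.8),"jar":(232.7,211.2,29.8)})):
    im=cv2.imread(f"pics/{n}0.png"); g=cv2.GaussianBlur(im[...,1],(0,0),.5).astype(np.float32)
    for k,(u,v,r) in cs.items():
        if k=="ax": print(n,k,onz(n,u,v,.036)); continue
        c=onz(n,u,v,.034)[:2]
        for it in range(3):
            pts=[]
            rr=np.linspace(.7,1.25,56)*r*1e-3
            for a in np.arange(0,2*np.pi,.1):
                d=np.array([np.cos(a),np.sin(a)])
                px=np.array([proj(n,[*(c+d*q),.034]) for q in rr],np.float32)
                val=cv2.remap(g,px[:,0],px[:,1],1)[:,0]; w=np.clip(np.median(val)-val-8,0,None)
                if w.max()>5:
                    j=int(w.argmax()); s=slice(max(j-8,0),j+9); pts.append(c+d*(w[s]@rr[s]/w[s].sum()))
            c,R=circ(np.array(pts))
        print(n,k,c,R,len(pts))
for n,o in(("top",(338,230)),("scene",(298,252))):
    im=cv2.imread(f"pics/{n}0.png"); u,v=o; w=50
    z=cv2.resize(im[v:v+w,u:u+w],(400,400),interpolation=cv2.INTER_CUBIC)
    z=cv2.convertScaleAbs(z,alpha=1.3 if n=="top" else 1)
    for i in range(0,w,10):
        cv2.putText(z,str(u+i),(i*8,10),0,.35,(0,0,255)); cv2.putText(z,str(v+i),(0,i*8+4),0,.35,(0,0,255))
        cv2.line(z,(i*8+4,0),(i*8+4,400),(0,160,0),1); cv2.line(z,(0,i*8+4),(400,i*8+4),(0,160,0),1)
    locals()[n]=z; cv2.imwrite(f"/tmp/{n}.png",z)
cv2.imwrite("pics/z2.png",np.hstack([cv2.imread("/tmp/top.png"),cv2.imread("/tmp/scene.png")]))
```

```text
top jug [0.60406869 0.02573257] 0.03701993551655967 63
top jar [0.47446227 0.02197604] 0.03097955808359089 63
top ax [ 0.53924011 -0.01403437  0.036     ]
scene jug [0.60260026 0.02332796] 0.037088800766494054 63
scene jar [0.47344328 0.01956927] 0.031101978328755237 63
```

View pics/z2.png

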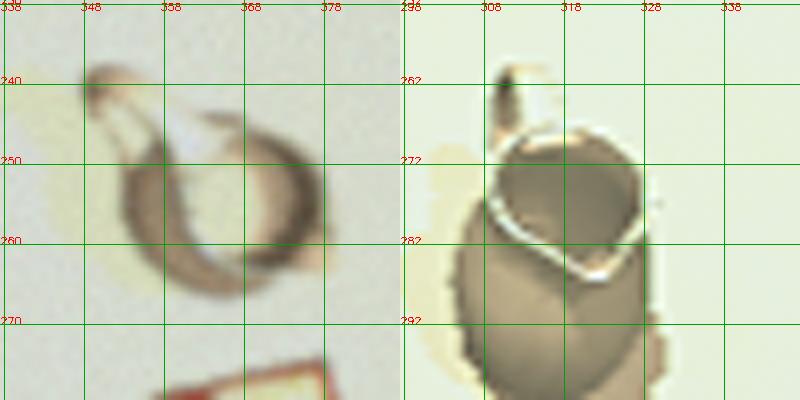

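The handle end is at top (348,239) and scene (311,260). The spout tip is at top (378,263) and scene (322,286). The body spans u 352–378 in the top view and u 308.5–328 in the scene view.

Run:
```python
from h import *
h,e=tri((311,260),(348.7,239.5)); print("handle",h,e)
s,e2=tri((322.2,286.3),(378.3,263)); print("spout",s,e2)
for z in(.08,.085): print(z,onz("top",348.7,239.5,z),onz("scene",311,260,z),onz("top",378.3,263,z),onz("scene",322.2,286.3,z))
# rim edge scene left/right
print(onz("scene",308.7,275.5,.082),onz("scene",328,275,.082))
# jar cap
for n in("top","scene"):
    im=cv2.imread(f"pics/{n}0.png"); hsv=cv2.cvtColor(im,cv2.COLOR_BGR2HSV)
    m=cv2.inRange(hsv,(0,120,50),(8,255,255))|cv2.inRange(hsv,(172,120,50),(180,255,255))
    x,y=(128,208) if n=="top" else (170,152); b=np.zeros_like(m); cv2.circle(b,(x,y),14,255,-1); m&=b
    p=cv2.findNonZero(m)[:,0]; print(n,cv2.minEnclosingCircle(p),p.mean(0),p.min(0),p.max(0))
a=cv2.imread("pics/top0.png")[195:225,110:150];b=cv2.imread("pics/scene0.png")[140:180,150:190]
cv2.imwrite("pics/z3.png",np.hstack([cv2.resize(a,(400,300),interpolation=2),cv2.resize(b,(300,300),interpolation=2)]))
```

```text
handle [ 0.48100629 -0.29075166  0.05797866] 0.004408753905099467
spout [ 0.42368134 -0.37348445  0.07823633] 0.0009901834238190365
0.08 [ 0.47679101 -0.28427424  0.08      ] [ 0.46766994 -0.30147713  0.08      ] [ 0.42319702 -0.37258934  0.08      ] [ 0.42298882 -0.3743681   0.08      ]
0.085 [ 0.47621273 -0.28315135  0.085     ] [ 0.46419672 -0.30363985  0.085     ] [ 0.42286684 -0.37105763  0.085     ] [ 0.41978534 -0.37609078  0.085     ]
[ 0.42293765 -0.33019163  0.082     ] [ 0.45982455 -0.3640902   0.082     ]
top ((128.8333282470703, 207.5), 9.180388450622559) [128.00555556 207.66666667] [120 200] [138 216]
scene ((169.6923065185547, 152.0), 6.984869003295898) [169.83898305 151.87288136] [163 146] [176 157]
```

View pics/z3.png

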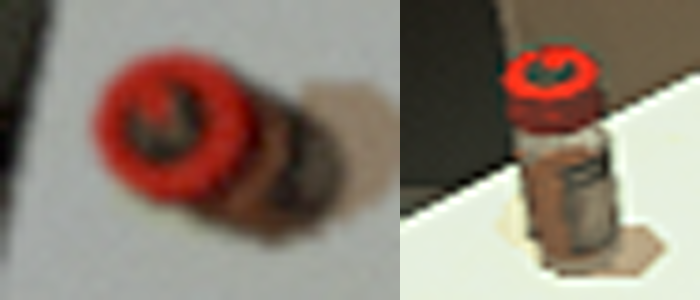

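```bash
cat >> h.py <<'E'
from scipy.spatial.transform import Rotation as Ro
def to(x,y,z,yaw):
    "tool-axes shift and rotvec to a tool-down pose whose tool y points at yaw (deg)"
    o=ctrl.get_obs(); w,a,b,c=o["eef_rot"]; R=Ro.from_quat([a,b,c,w])
    Y=np.radians(yaw); ty=np.array([np.cos(Y),np.sin(Y),0]); tz=np.array([0,0,-1.]); T=Ro.from_matrix(np.c_[np.cross(ty,tz),ty,tz])
    print("t",o["time_s"],"pos",o["eef_pos"].round(4),"shift",R.inv().apply(np.array([x,y,z])-o["eef_pos"]).round(4),"rot",(R.inv()*T).as_rotvec().round(4),"open",round(o["opening"],3),"F",o["wrist_force"].round(2),"grip",round(o["grasp_force"],1))
E
python3 - <<'E'
from h import *
print(tri((169.8,149.4),(127.,207.2)), onz("top",127,207.2,.105),onz("scene",169.8,149.4,.105))
to(.472,-.295,.231,-32.3)
E
```

```text
(array([0.4766146 , 0.34729562, 0.10225661]), np.float64(0.001149931683187138)) [0.4758296  0.34663405 0.105     ] [0.47504808 0.34346448 0.105     ]
t 0.1 pos [0.246  0.5191 0.2305] shift [-5.530e-01 -6.388e-01  3.000e-04] rot [-1.5000e-03  1.1000e-03  1.6917e+00] open 0.997 F [ 0.27  0.36 -0.48] grip 0.0
```

Units first: shifts go in cm and turns go in units of 0.1 rad. So -0.639 m is -63.9, -0.553 m is -55.3, 1.692 rad is 16.92.

```bash
echo '[[[-55.3,-63.9,0,0,0,16.92,0.5],[-55.3,-63.9,0,0,0,16.92,0.5],[-55.3,-63.9,0,0,0,16.92,0.5],[-55.3,-63.9,0,0,0,16.92,0.5],[-55.3,-63.9,0,0,0,16.92,0.5],[-55.3,-63.9,0,0,0,16.92,0.5],[-55.3,-63.9,0,0,0,16.92,0.5],[-55.3,-63.9,0,0,0,16.92,0.5],[-55.3,-63.9,0,0,0,16.92,0.5],[-55.3,-63.9,0,0,0,16.92,0.5]]]' | python3 jog.py; python3 -c "
from h import *
to(.472,-.295,.14,-32.3)"
```

```text
time_s: 1.35
eef_pos: [0.4134, -0.0848, 0.2313]
eef_rot: [0.0, 0.877, 0.481, 0.0]
wrist_force: [0.3, 0.3, 0.2]
opening: 0.495
grasp_force: 0.0
t 1.35 pos [ 0.4134 -0.0848  0.2313] shift [-0.1459  0.1622  0.0913] rot [ 0.0004 -0.0004 -0.0031] open 0.495 F [0.26 0.32 0.17] grip 0.0
```

Scaled: 0.09 m is 9, 0.162 m is 16.2.

```bash
echo '[[[-14.6,16.2,0,0,0,0,0.5],[-14.6,16.2,0,0,0,0,0.5],[-14.6,16.2,0,0,0,0,0.5],[-14.6,16.2,0,0,0,0,0.5],[-14.6,16.2,9,0,0,0,0.5],[-14.6,16.2,9,0,0,0,0.5],[-14.6,16.2,9,0,0,0,0.5]]]' | python3 jog.py
python3 - <<'E'
from h import *
to(.472,-.295,.036,-32.3)
a=ctrl.camera("top");b=ctrl.camera("scene");cv2.imwrite("pics/t1.png",a);cv2.imwrite("pics/s1.png",b)
cv2.imwrite("pics/z4.png",np.hstack([cv2.resize(a[215:285,320:390],(400,400),interpolation=2),cv2.resize(b[235:305,285:355],(400,400),interpolation=2)]))
print(proj("top",[.472,-.295,.08]),proj("scene",[.472,-.295,.08]))
E
```

```text
time_s: 2.22
eef_pos: [0.4705, -0.2912, 0.1383]
eef_rot: [-0.003, 0.876, 0.482, -0.001]
wrist_force: [-1.2, -0.5, 1.2]
opening: 0.498
grasp_force: 0.0
t 2.225 pos [ 0.4705 -0.2912  0.1383] shift [-0.0026  0.004   0.1023] rot [-0.0064 -0.0013 -0.0005] open 0.498 F [-1.22 -0.47  1.21] grip 0.0
[352.31403225 241.72037336] [310.15335682 257.73821762]
```

View pics/z4.png

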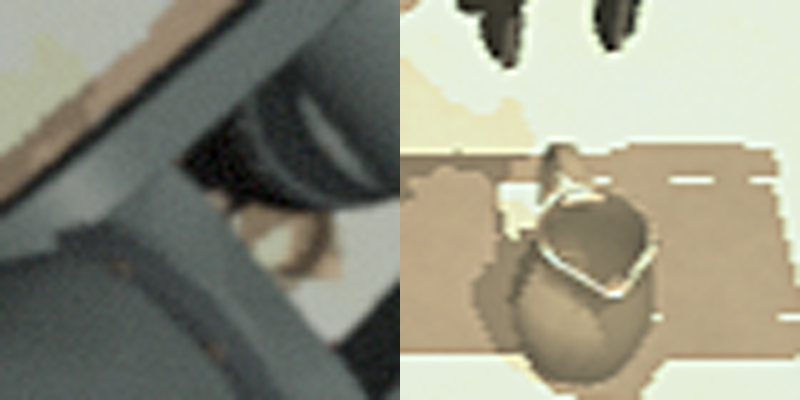

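The fingers straddle the handle in the scene view (tips at about (303,246) and (322,244), handle top at (313,260)). The jug is now in shadow, so its handle end is clearer and I can refine the position.

Run:
```python
from h import *
for u in(312.5,313.2): print(tri((u,260.5),(348.7,239.5)))
s,e=tri((322.2,286.5),(378.3,263)); print(s,e)
for ang in(54,57,60):
    d=np.array([np.cos(np.radians(ang)),np.sin(np.radians(ang))])
    ax=s[:2]+d*.0355
    print(ang,ax,ax+.057*d,"end pred",proj("scene",[*(ax+.062*d),.083]),proj("top",[*(ax+.062*d),.083]),"rimc",proj("scene",[*ax,.083]))
to(.472,-.295,.036,-32.3)
```

```text
(array([ 0.48269879, -0.29262928,  0.05548276]), np.float64(0.008154675710820507))
(array([ 0.48342555, -0.29334924,  0.05523891]), np.float64(0.0100314123917921))
[ 0.42368652 -0.37365329  0.07756071] 0.0008838969713464463
54 [ 0.44455289 -0.34493318] [ 0.47805665 -0.29881921] end pred [312.32691328 255.14456211] [352.788883   238.46131115] rimc [318.50272215 273.80439289]
57 [ 0.4430212  -0.34388048] [ 0.47406563 -0.29607626] end pred [310.50356309 255.39728447] [351.6314028  239.79500362] rimc [317.81096376 273.90565687]
60 [ 0.44143652 -0.34290938] [ 0.46993652 -0.29354594] end pred [308.70741121 255.72686463] [350.54652411 241.19314609] rimc [317.13075848 274.03733545]
t 2.325 pos [ 0.4727 -0.293   0.1421] shift [-0.002   0.0004  0.1061] rot [ 0.0007  0.0001 -0.0002] open 0.501 F [-0.22 -0.39  0.6 ] grip 0.0
```

```bash
python3 -c "
from h import *
to(.4739,-.2972,.037,-33.5)"
```

```text
t 2.325 pos [ 0.4727 -0.293   0.1421] shift [-0.0029  0.0032  0.1051] rot [0.0007 0.0001 0.0207] open 0.501 F [-0.22 -0.39  0.6 ] grip 0.0
```

Scaled: 0.105 m is 10.5, 0.085 m is 8.5, 0.021 rad is 0.21.

```bash
echo '[[[-0.3,0.3,0,0,0,0.21,0.5],[-0.3,0.3,3,0,0,0.21,0.5],[-0.3,0.3,6,0,0,0.21,0.5],[-0.3,0.3,8.5,0,0,0.21,0.5],[-0.3,0.3,10.5,0,0,0.21,0.5],[-0.3,0.3,10.5,0,0,0.21,0.5],[-0.3,0.3,10.5,0,0,0.21,0.5]]]' | python3 jog.py
python3 - <<'E'
from h import *
b=ctrl.camera("scene");cv2.imwrite("pics/s2.png",b)
cv2.imwrite("pics/z5.png",cv2.resize(b[230:300,280:350],(560,560),interpolation=2))
to(.4739,-.2972,.037,-33.5)
E
```

```text
time_s: 3.2
eef_pos: [0.4742, -0.2978, 0.0379]
eef_rot: [0.001, 0.881, 0.473, 0.0]
wrist_force: [0.5, -1.0, 0.3]
opening: 0.502
grasp_force: 0.0
t 3.25 pos [ 0.4743 -0.2979  0.038 ] shift [ 0.0003 -0.0007  0.001 ] rot [ 0.003   0.0006 -0.0004] open 0.5 F [-0.42 -0.78  0.23] grip 0.0
```

View pics/z5.png

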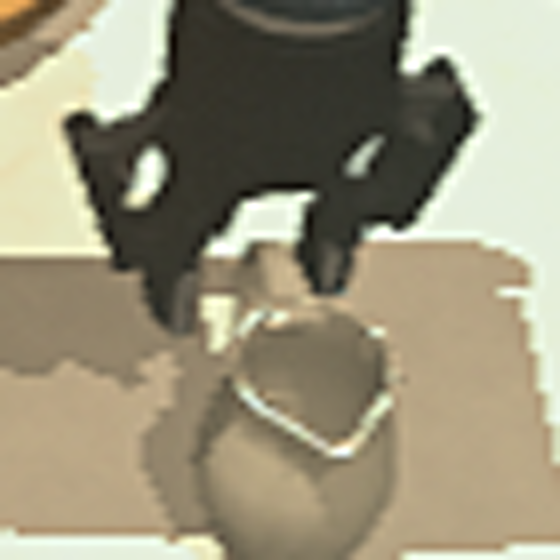

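Run:
```python
from h import *
for z in(.038,.05,.08): print(z,proj("scene",[.4743,-.2979,z]))
for k in(-.021,.021):
  print(proj("scene",[.4743+k*.834,-.2979-k*.552,.045]))
for k in(0,.01): print(k,proj("scene",[.4743+k*.834,-.2979-k*.552,.08]))
```

```text
0.038 [309.91438311 267.53425334]
0.05 [310.3684122 264.8263189]
0.08 [311.53373535 257.87606222]
[302.83077679 267.12021756]
[317.47953775 264.80618467]
0 [311.53373535 257.87606222]
0.01 [315.09136716 257.32621366]
```

The handle (u≈314) sits about 2 px right of the finger midpoint (u≈311), so I'll shift 5 mm along tool +y, turn slightly to match, and then close.

```bash
echo '[[[0,0.5,0.1,0,0,0.35,0.5],[0,0.5,0.1,0,0,0.35,0.35],[0,0.5,0.1,0,0,0.35,0.25],[0,0.5,0.1,0,0,0.35,0.2],[0,0.5,0.1,0,0,0.35,0.0],[0,0.5,0.1,0,0,0.35,0.0],[0,0.5,0.1,0,0,0.35,0.0],[0,0.5,0.1,0,0,0.35,0.0]]]' | python3 jog.py
python3 - <<'E'
from h import *
to(.4739,-.2972,.037,-35.5)
b=ctrl.camera("scene");cv2.imwrite("pics/s3.png",b)
cv2.imwrite("pics/z6.png",cv2.resize(b[230:310,280:350],(560,640),interpolation=2)[:600])
E
```

```text
time_s: 4.25
eef_pos: [0.4774, -0.2996, 0.0354]
eef_rot: [-0.0, 0.889, 0.458, 0.0]
wrist_force: [0.3, 0.7, 2.1]
opening: 0.137
grasp_force: 58.4
t 4.25 pos [ 0.4774 -0.2996  0.0354] shift [-0.0001 -0.0042 -0.0016] rot [-0.     -0.0001 -0.0005] open 0.137 F [0.28 0.67 2.09] grip 58.4
```

View pics/z6.png

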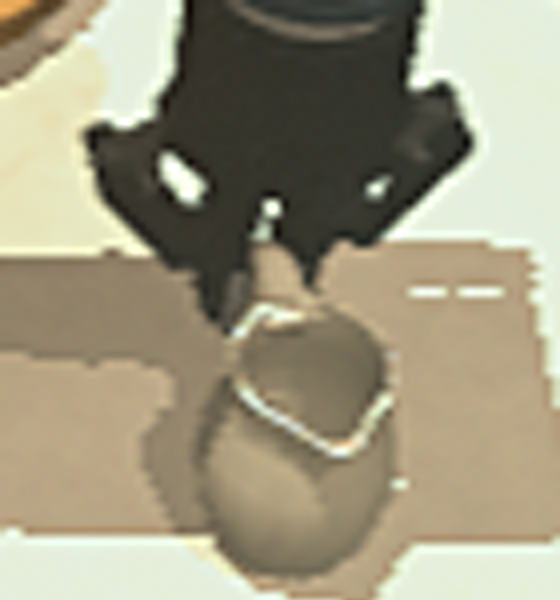

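The fingers have closed on the handle (58 N, opening 11.6 mm) and the jug is undisturbed. Now I'll lift it.

Scaled: -0.13 m is -13, -0.12 m is -12.

```bash
echo '[[[0,0,-1,0,0,0,0],[0,0,-3,0,0,0,0],[0,0,-6,0,0,0,0],[0,0,-9.5,0,0,0,0],[0,0,-12,0,0,0,0],[0,0,-13,0,0,0,0],[0,0,-13,0,0,0,0]]]' | python3 jog.py
python3 - <<'E'
from h import *
to(.652,.0542,.165,-58.6)
E
```

```text
time_s: 5.18
eef_pos: [0.4775, -0.2997, 0.1656]
eef_rot: [0.0, 0.889, 0.458, 0.0]
wrist_force: [0.0, 0.4, -1.4]
opening: 0.138
grasp_force: 58.6
t 5.175 pos [ 0.4775 -0.2997  0.1656] shift [ 0.3894 -0.0636  0.0005] rot [ 0.0008 -0.      0.4028] open 0.138 F [ 0.04  0.39 -1.36] grip 58.6
```

Scaled: 0.389 m is 38.9, 0.38 m is 38, 0.403 rad is 4.03.

```bash
echo '[[[1.5,-0.2,0,0,0,0.15,0],[5,-0.8,0,0,0,0.5,0],[10,-1.6,0,0,0,1,0],[15.5,-2.5,0,0,0,1.6,0],[21,-3.4,0,0,0,2.15,0],[26.5,-4.3,0,0,0,2.7,0],[31.5,-5.1,0,0,0,3.25,0],[35.5,-5.8,0,0,0,3.7,0],[38,-6.2,0,0,0,3.95,0],[38.9,-6.35,0,0,0,4.03,0]]]' | python3 jog.py; echo '[[[0,0,2,0,0,0,0],[0,0,4,0,0,0,0],[0,0,6,0,0,0,0],[0,0,7,0,0,0,0],[0,0,7,0,0,0,0],[0,0,7,0,0,0,0]]]' | python3 jog.py
python3 - <<'E'
from h import *
to(.652,.0542,.07,-58.6)
a=ctrl.camera("top");b=ctrl.camera("scene");cv2.imwrite("pics/t4.png",a);cv2.imwrite("pics/s4.png",b)
cv2.imwrite("pics/z7.png",np.hstack([cv2.resize(a[150:250,200:310],(400,364),interpolation=2),cv2.resize(b[150:250,205:315],(400,364),interpolation=2)]))
E
```

```text
time_s: 6.42
eef_pos: [0.6511, 0.0554, 0.1632]
eef_rot: [-0.001, 0.962, 0.271, -0.001]
wrist_force: [-0.2, -0.1, -2.1]
opening: 0.137
grasp_force: 58.6
time_s: 7.18
eef_pos: [0.6524, 0.0537, 0.0961]
eef_rot: [0.0, 0.963, 0.27, 0.001]
wrist_force: [0.4, -0.3, -1.7]
opening: 0.139
grasp_force: 58.6
t 7.175 pos [0.6524 0.0537 0.0961] shift [-0.0001 -0.0006  0.0261] rot [ 0.0009 -0.0011 -0.0004] open 0.139 F [ 0.41 -0.33 -1.71] grip 58.6
```

View pics/z7.png

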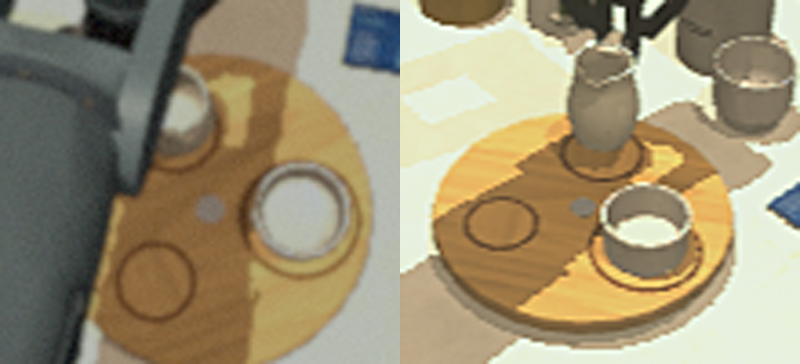

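The jug hangs upright above its ring (scene view: jug base at u≈603, ring centre at u≈602 in the crop). I'll lower it slowly.

Scaled: 0.024 m is 2.4, 0.0245 m is 2.45.

```bash
echo '[[[0,-0.05,0.6,0,0,0,0],[0,-0.05,1.2,0,0,0,0],[0,-0.05,1.8,0,0,0,0],[0,-0.05,2.2,0,0,0,0],[0,-0.05,2.4,0,0,0,0],[0,-0.05,2.45,0,0,0,0],[0,-0.05,2.45,0,0,0,0],[0,-0.05,2.45,0,0,0,0]]]' | python3 jog.py; echo '[[[0,0,0.06,0,0,0,0],[0,0,0.06,0,0,0,0],[0,0,0.12,0,0,0,0],[0,0,0.12,0,0,0,0]]]' | python3 jog.py; echo '[[[0,0,0,0,0,0,0]]]' | python3 jog.py
```

```text
time_s: 8.28
eef_pos: [0.6517, 0.0543, 0.0711]
eef_rot: [0.0, 0.963, 0.27, 0.0]
wrist_force: [0.3, 0.8, -2.2]
opening: 0.135
grasp_force: 58.6
time_s: 8.78
eef_pos: [0.6514, 0.0543, 0.0695]
eef_rot: [-0.0, 0.963, 0.27, -0.0]
wrist_force: [-0.8, 0.2, -2.2]
opening: 0.139
grasp_force: 58.6
time_s: 8.9
eef_pos: [0.6514, 0.0544, 0.0695]
eef_rot: [-0.0, 0.963, 0.271, -0.0]
wrist_force: [-0.3, 0.0, -1.8]
opening: 0.137
grasp_force: 58.6
```

```bash
echo '[[[0,0,0.05,0,0,0,0],[0,0,0.05,0,0,0,0],[0,0,0.05,0,0,0,0]]]' | python3 jog.py; echo '[[[0,0,0.05,0,0,0,0],[0,0,0.05,0,0,0,0],[0,0,0.05,0,0,0,0]]]' | python3 jog.py
```

```text
time_s: 9.28
eef_pos: [0.6517, 0.0543, 0.0694]
eef_rot: [0.0, 0.963, 0.27, 0.0]
wrist_force: [-0.4, -0.2, 0.2]
opening: 0.141
grasp_force: 59.0
time_s: 9.65
eef_pos: [0.6519, 0.0542, 0.0693]
eef_rot: [0.0, 0.963, 0.27, 0.0]
wrist_force: [-0.1, -0.5, 4.5]
opening: 0.14
grasp_force: 59.7
```

Contact is made. I'll back off half a millimetre and open gradually.

Scaled: -0.0005 m is -0.05.

```bash
echo '[[[0,0,-0.05,0,0,0,0],[0,0,-0.05,0,0,0,0],[0,0,-0.05,0,0,0,0.16],[0,0,-0.05,0,0,0,0.2],[0,0,-0.05,0,0,0,0.25],[0,0,-0.05,0,0,0,0.32],[0,0,-0.05,0,0,0,0.4],[0,0,-0.05,0,0,0,0.4],[0,0,-0.05,0,0,0,0.4]]]' | python3 jog.py; echo '[[[0,0,-0.5,0,0,0,0.4],[0,0,-1.5,0,0,0,0.4],[0,0,-3.5,0,0,0,0.4],[0,0,-6.5,0,0,0,0.4],[0,0,-11,0,0,0,0.4],[0,0,-15,0,0,0,0.4],[0,0,-15,0,0,0,0.4]]]' | python3 jog.py; python3 -c "
from h import *
to(.4757,.3458,.22,90)"
```

```text
time_s: 10.78
eef_pos: [0.6515, 0.0543, 0.0691]
eef_rot: [0.0, 0.963, 0.27, 0.0]
wrist_force: [-0.3, 0.6, 0.3]
opening: 0.401
grasp_force: 0.0
time_s: 11.65
eef_pos: [0.6543, 0.0542, 0.2259]
eef_rot: [0.002, 0.963, 0.271, 0.005]
wrist_force: [-0.2, -0.1, 0.3]
opening: 0.397
grasp_force: 0.0
t 11.65 pos [0.6543 0.0542 0.2259] shift [-0.0006 -0.342   0.0038] rot [ 0.013   0.0051 -2.5936] open 0.397 F [-0.22 -0.08  0.33] grip 0.0
```

Scaled: -0.342 m is -34.2, 0.54 rad is 5.4.

```bash
echo '[[[0,-34.2,0,0,0,5.4,1],[0,-34.2,0,0,0,5.4,1],[0,-34.2,0,0,0,5.4,1],[0,-34.2,0,0,0,5.4,1],[0,-34.2,0,0,0,5.4,1],[0,-34.2,0,0,0,5.4,1],[0,-34.2,0,0,0,5.4,1],[0,-34.2,0,0,0,5.4,1]]]' | python3 jog.py;python3 - <<'E'
from h import *
to(.4757,.3455,.066,-90)
a=ctrl.camera("top");b=ctrl.camera("scene");cv2.imwrite("pics/t5.png",a);cv2.imwrite("pics/s5.png",b)
cv2.imwrite("pics/z8.png",np.vstack([np.hstack([cv2.resize(a[155:255,205:315],(400,364),interpolation=2),cv2.resize(b[150:250,205:315],(400,364),interpolation=2)]),np.hstack([cv2.resize(a[180:240,90:190],(400,236),interpolation=2),cv2.resize(b[110:180,110:229],(400,236),interpolation=2)])]))
E
```

```text
time_s: 12.65
eef_pos: [0.4735, 0.3458, 0.2191]
eef_rot: [0.0, 1.0, 0.004, 0.0]
wrist_force: [0.1, -0.9, 0.4]
opening: 1.006
grasp_force: 0.0
t 12.65 pos [0.4735 0.3458 0.2191] shift [0.0022 0.0002 0.1531] rot [ 0.0005 -0.0001  0.0079] open 1.006 F [ 0.06 -0.89  0.39] grip 0.0
```

View pics/z8.png

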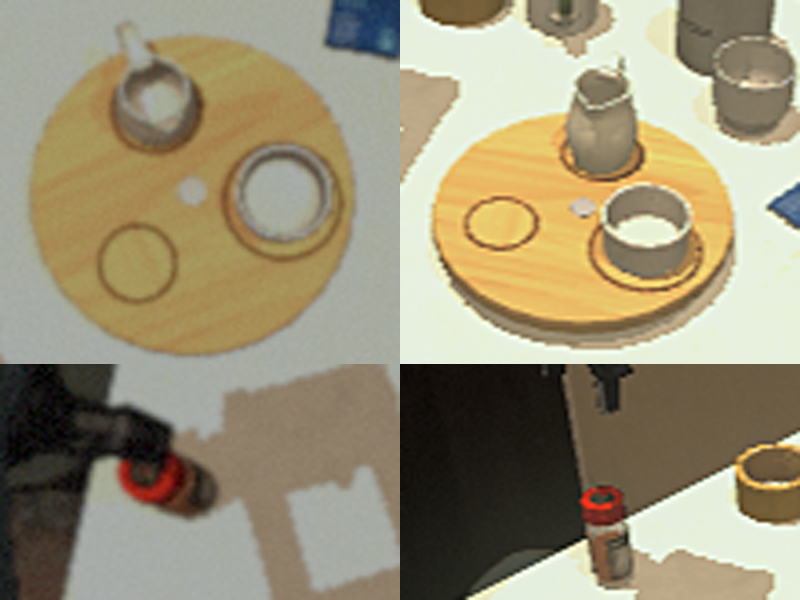

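The jug stands in its ring with the handle over the line, and the jar ring is where it was. I'm now descending onto the jar.

Scaled: 0.153 m is 15.3, 0.15 m is 15, 0.008 rad is 0.08.

```bash
echo '[[[0.2,0,4,0,0,0.08,1],[0.2,0,8,0,0,0.08,1],[0.2,0,11.5,0,0,0.08,1],[0.2,0,14,0,0,0.08,1],[0.2,0,15,0,0,0.08,1],[0.2,0,15.3,0,0,0.08,1],[0.2,0,15.3,0,0,0.08,1],[0.2,0,15.3,0,0,0.08,0.8],[0.2,0,15.3,0,0,0.08,0.6],[0.2,0,15.3,0,0,0.08,0.4]]]' | python3 jog.py; echo '[[[0,0,0,0,0,0,0.3],[0,0,0,0,0,0,0.3],[0,0,0,0,0,0,0.3]]]' | python3 jog.py
```

```text
time_s: 14.0
eef_pos: [0.4758, 0.3468, 0.067]
eef_rot: [-0.0, 1.0, -0.0, 0.001]
wrist_force: [-0.4, 0.0, 3.3]
opening: 0.501
grasp_force: 60.3
time_s: 14.38
eef_pos: [0.4759, 0.3468, 0.0669]
eef_rot: [-0.0, 1.0, -0.0, 0.001]
wrist_force: [0.0, 0.8, 5.6]
opening: 0.499
grasp_force: 60.4
```

```bash
cat > ring.py <<'E'
from h import *
import sys
def circ(p):
    A=np.c_[2*p,np.ones(len(p))]; s=np.linalg.lstsq(A,(p**2).sum(1),rcond=None)[0]; return s[:2],np.sqrt(s[2]+s[:2]@s[:2])
def ring(n,f,u,v,r):
    g=cv2.GaussianBlur(cv2.imread(f)[...,1],(0,0),.5).astype(np.float32); c=onz(n,u,v,.034)[:2]; rr=np.linspace(.7,1.25,56)*r*1e-3
    for it in range(3):
        pts=[]
        for a in np.arange(0,2*np.pi,.1):
            d=np.array([np.cos(a),np.sin(a)]); px=np.array([proj(n,[*(c+d*q),.034]) for q in rr],np.float32)
            val=cv2.remap(g,px[:,0],px[:,1],1)[:,0]; w=np.clip(np.median(val)-val-8,0,None)
            if w.max()>5: j=int(w.argmax()); s=slice(max(j-8,0),j+9); pts.append(c+d*(w[s]@rr[s]/w[s].sum()))
        c,R=circ(np.array(pts))
    return c,R
print(ring("top","pics/t5.png",242.4,226.9,29.8),ring("scene","pics/s5.png",232.7,211.2,29.8))
to(.474,.0208,.23,-90)
E
python3 ring.py
```

```text
(array([0.47452202, 0.02208418]), np.float64(0.030999062433394193)) (array([0.47352087, 0.01970846]), np.float64(0.031078528812477763))
t 14.375 pos [0.4759 0.3468 0.0669] shift [-0.0016  0.3258 -0.1633] rot [-0.0008 -0.0013 -0.0001] open 0.499 F [0.01 0.83 5.62] grip 60.4
```

Scaled: -0.13 m is -13, -0.12 m is -12.

```bash
echo '[[[0,0,-1,0,0,0,0.3],[0,0,-3,0,0,0,0.3],[0,0,-6,0,0,0,0.3],[0,0,-9.5,0,0,0,0.3],[0,0,-12,0,0,0,0.3],[0,0,-13,0,0,0,0.3],[0,0,-13,0,0,0,0.3]]]' | python3 jog.py; echo '[[[-0.1,1.5,0,0,0,0,0.3],[-0.15,4.5,0,0,0,0,0.3],[-0.15,9,0,0,0,0,0.3],[-0.15,14,0,0,0,0,0.3],[-0.15,19,0,0,0,0,0.3],[-0.15,24,0,0,0,0,0.3],[-0.15,28,0,0,0,0,0.3],[-0.15,31,0,0,0,0,0.3],[-0.15,32.4,0,0,0,0,0.3],[-0.15,32.6,0,0,0,0,0.3]]]' | python3 jog.py; echo '[[[0,0,2,0,0,0,0.3],[0,0,4,0,0,0,0.3],[0,0,6,0,0,0,0.3],[0,0,6.5,0,0,0,0.3],[0,0,6.5,0,0,0,0.3],[0,0,6.5,0,0,0,0.3]]]' | python3 jog.py;  python3 -c "
from h import *
to(.474,.0208,.101,-90)
cv2.imwrite('pics/s6.png',cv2.resize(ctrl.camera('scene')[130:250,190:350],(800,600),interpolation=2))"
```

```text
time_s: 15.25
eef_pos: [0.4756, 0.3464, 0.1969]
eef_rot: [-0.0, 1.0, -0.0, 0.001]
wrist_force: [0.6, 0.0, -1.1]
opening: 0.498
grasp_force: 60.8
time_s: 16.5
eef_pos: [0.4732, 0.0198, 0.1954]
eef_rot: [-0.0, 1.0, -0.001, -0.001]
wrist_force: [0.1, -0.2, -1.3]
opening: 0.5
grasp_force: 61.0
time_s: 17.25
eef_pos: [0.4744, 0.0205, 0.1319]
eef_rot: [0.0, 1.0, 0.0, 0.001]
wrist_force: [0.2, -0.1, -1.9]
opening: 0.496
grasp_force: 61.0
t 17.25 pos [0.4744 0.0205 0.1319] shift [-0.0004 -0.0003  0.0309] rot [ 0.0002 -0.0014  0.0003] open 0.496 F [ 0.23 -0.09 -1.85] grip 61.0
```

View pics/s6.png

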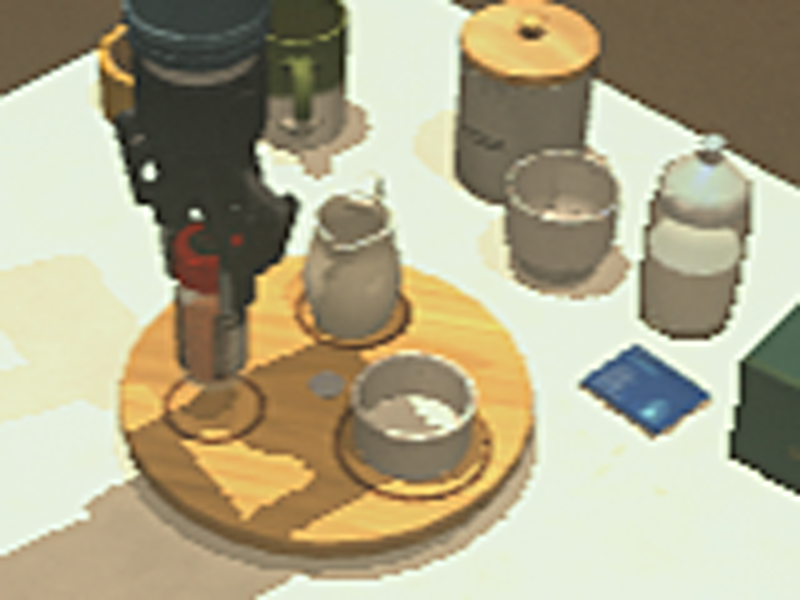

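The jar hangs upright over its ring, base at about (212,375) and ring centre at about (215,407) in the crop. That was my eleventh picture, one over the limit of ten, so I'll view no more and use only numbers from here.

Units first: shifts go in cm and turns go in units of 0.1 rad. So 0.029 m is 2.9, 0.028 m is 2.8.

```bash
echo '[[[0,0,0.7,0,0,0,0.3],[0,0,1.4,0,0,0,0.3],[0,0,2.1,0,0,0,0.3],[0,0,2.6,0,0,0,0.3],[0,0,2.8,0,0,0,0.3],[0,0,2.9,0,0,0,0.3],[0,0,2.9,0,0,0,0.3],[0,0,2.9,0,0,0,0.3]]]' | python3 jog.py; echo '[[[0,0,0.05,0,0,0,0.3],[0,0,0.05,0,0,0,0.3],[0,0,0.1,0,0,0,0.3],[0,0,0.1,0,0,0,0.3],[0,0,0.1,0,0,0,0.3]]]' | python3 jog.py
```

```text
time_s: 18.3
eef_pos: [0.474, 0.0203, 0.1023]
eef_rot: [0.0, 1.0, -0.0, 0.0]
wrist_force: [0.6, 1.0, -1.8]
opening: 0.497
grasp_force: 61.0
time_s: 18.92
eef_pos: [0.4738, 0.0203, 0.1011]
eef_rot: [0.0, 1.0, -0.0, -0.0]
wrist_force: [0.6, -0.6, -2.4]
opening: 0.503
grasp_force: 61.0
```

```bash
echo '[[[0,0,0.05,0,0,0,0.3],[0,0,0.05,0,0,0,0.3],[0,0,0.05,0,0,0,0.3]]]' | python3 jog.py; echo '[[[0,0,0.05,0,0,0,0.3],[0,0,0.05,0,0,0,0.3],[0,0,0.05,0,0,0,0.3]]]' | python3 jog.py
```

```text
time_s: 19.3
eef_pos: [0.474, 0.0203, 0.1009]
eef_rot: [0.0, 1.0, -0.0, 0.0]
wrist_force: [-1.6, 0.5, 3.2]
opening: 0.496
grasp_force: 61.1
time_s: 19.68
eef_pos: [0.4743, 0.0203, 0.1009]
eef_rot: [0.0, 1.0, -0.0, 0.0]
wrist_force: [-1.6, 1.5, 8.5]
opening: 0.503
grasp_force: 61.7
```

Scaled: -0.0008 m is -0.08.

```bash
echo '[[[0,0,-0.08,0,0,0,0.3],[0,0,-0.08,0,0,0,0.3],[0,0,-0.08,0,0,0,0.53],[0,0,-0.08,0,0,0,0.57],[0,0,-0.08,0,0,0,0.62],[0,0,-0.08,0,0,0,0.7],[0,0,-0.08,0,0,0,0.85],[0,0,-0.08,0,0,0,0.95],[0,0,-0.08,0,0,0,0.95]]]' | python3 jog.py; echo '[[[0,0,-0.5,0,0,0,0.95],[0,0,-1.5,0,0,0,0.95],[0,0,-3.5,0,0,0,0.95],[0,0,-6.5,0,0,0,0.95],[0,0,-10,0,0,0,0.95],[0,0,-13,0,0,0,0.95],[0,0,-14,0,0,0,0.95]]]' | python3 jog.py; python3 -c "
from h import *
to(.3,.38,.24,-90)"
```

```text
time_s: 20.8
eef_pos: [0.4738, 0.0203, 0.1009]
eef_rot: [0.0, 1.0, -0.0, 0.0]
wrist_force: [0.8, -0.2, -0.3]
opening: 0.95
grasp_force: 0.0
time_s: 21.68
eef_pos: [0.4749, 0.0201, 0.2436]
eef_rot: [0.0, 1.0, -0.0, 0.002]
wrist_force: [0.6, 0.1, 0.2]
opening: 0.95
grasp_force: 0.0
t 21.675 pos [0.4749 0.0201 0.2436] shift [-0.175  -0.3599  0.0025] rot [ 0.0009 -0.0044 -0.0001] open 0.95 F [0.6  0.06 0.22] grip 0.0
```

Next I'll move the arm out of view and check by numbers: disc pin, jug body, jar cap and the line.

Scaled: -0.36 m is -36, -0.17 m is -17.

```bash
echo '[[[-17,-36,0,0,0,0,0.95],[-17,-36,0,0,0,0,0.95],[-17,-36,0,0,0,0,0.95],[-17,-36,0,0,0,0,0.95],[-17,-36,0,0,0,0,0.95],[-17,-36,0,0,0,0,0.95],[-17,-36,0,0,0,0,0.95],[-17,-36,0,0,0,0,0.95],[-17,-36,0,0,0,0,0.95]]]' | python3 jog.py
python3 - <<'E'
from h import *
a=ctrl.camera("top");b=ctrl.camera("scene");cv2.imwrite("pics/t7.png",a);cv2.imwrite("pics/s7.png",b)
# red cap
for n,im,w in(("top",a,(225,205,262,250)),("scene",b,(215,170,255,215))):
    x0,y0,x1,y1=w; hsv=cv2.cvtColor(im[y0:y1,x0:x1],cv2.COLOR_BGR2HSV)
    m=cv2.inRange(hsv,(0,150,50),(7,255,255))|cv2.inRange(hsv,(172,120,50),(180,255,255))
    p=cv2.findNonZero(m)[:,0]+[x0,y0]; print(n,"cap",p.mean(0),p.min(0),p.max(0),"exp",proj(n,[.474,.0203,.139]),proj(n,[.474,.0203,.125]))
# visible change of disc/ramekin between t5(before jar)/t0 and now: ramekin patch correlation shift
for n,im,f,(u,v,s) in(("top",a,"pics/t5.png",(268,192,32)),("scene",b,"pics/s5.png",(257,196,34)),("top",a,"pics/top0.png",(268,192,32)),("scene",b,"pics/scene0.png",(257,196,34)),("top",a,"pics/t5.png",(235,165,28)),("scene",b,"pics/s5.png",(247,165,28))):
    g=lambda i:cv2.cvtColor(i[v:v+s,u:u+s],cv2.COLOR_BGR2GRAY).astype(np.float32)
    print(n,f,(u,v),np.round(cv2.phaseCorrelate(g(cv2.imread(f)),g(im),cv2.createHanningWindow((s,s),cv2.CV_32F)),2).tolist() if 0 else cv2.phaseCorrelate(g(cv2.imread(f)),g(im)))
E
```

```text
time_s: 22.8
eef_pos: [0.3039, 0.3796, 0.2403]
eef_rot: [0.001, 1.0, -0.0, -0.0]
wrist_force: [0.7, 0.2, 0.0]
opening: 0.95
grasp_force: 0.0
top cap [241.77325581 223.62790698] [234 216] [249 231] exp [241.34202572 222.68902736] [241.5573954  223.33587768]
scene cap [231.4516129  188.13978495] [225 182] [238 195] exp [231.36181664 185.65133603] [231.50199033 189.15192195]
top pics/t5.png (268, 192) ((0.230694847565319, -0.7179814336689354), 0.8840966406278312)
scene pics/s5.png (257, 196) ((0.29627786047345595, -0.24537839004501194), 1.0178536890465537)
top pics/top0.png (268, 192) ((0.09587644348170699, -0.7100857543022379), 0.8987135598435998)
scene pics/scene0.png (257, 196) ((0.19973315514208068, -0.3888261597674223), 0.8836538147779158)
top pics/t5.png (235, 165) ((-0.5172613803609654, 0.18642028027576352), 0.9622799142201741)
scene pics/s5.png (247, 165) ((-0.3867577389423307, -0.054824366487705944), 0.9965163368648953)
```

The ramekin and jug patches both suggest the disc turned about 0.03 rad CCW during the jar release. I'll check whether it is still turning and measure the angle more precisely.

```bash
cat > turn.py <<'E'
from h import *
def kp(n,f0,f1):
    "rotation of the disc from its wood grain, ring and line pixels carried to the disc plane"
    A,B=[cv2.cvtColor(cv2.imread(f),cv2.COLOR_BGR2GRAY) for f in(f0,f1)]
    c=np.array([.5391,-.0142]); m=np.zeros_like(A)
    poly=np.array([proj(n,[*(c+.13*np.array([np.cos(t),np.sin(t)])),.034]) for t in np.arange(0,6.28,.1)],np.int32); cv2.fillPoly(m,[poly],255)
    p=cv2.goodFeaturesToTrack(A,80,.02,4,mask=m); q,s,_=cv2.calcOpticalFlowPyrLK(A,B,p,None,winSize=(11,11),maxLevel=1)
    r,t,_=cv2.calcOpticalFlowPyrLK(B,A,q,None,winSize=(11,11),maxLevel=1)
    ok=(s[:,0]>0)&(np.abs(r-p).max((1,2))<.3)
    X=np.array([onz(n,*x,.034)[:2]-c for x in p[ok][:,0]]);Y=np.array([onz(n,*x,.034)[:2]-c for x in q[ok][:,0]])
    M,i=cv2.estimateAffinePartial2D(X,Y,ransacReprojThreshold=.0015); print(n,f0,f1,"turn",np.arctan2(M[1,0],M[0,0]).round(4),"n",int(i.sum()),len(X))
E
python3 - <<'E'
from turn import *
for n in("top","scene"): cv2.imwrite(f"pics/{n[0]}8.png",ctrl.camera(n))
for n,l in(("top",("top0","t5","t7","t8")),("scene",("scene0","s5","s7","s8"))):
    kp(n,f"pics/{l[0]}.png",f"pics/{l[1]}.png");kp(n,f"pics/{l[1]}.png",f"pics/{l[2]}.png");kp(n,f"pics/{l[2]}.png",f"pics/{l[3]}.png")
E
echo '[[[0,0,0,0,0,0,0.95],[0,0,0,0,0,0,0.95],[0,0,0,0,0,0,0.95],[0,0,0,0,0,0,0.95],[0,0,0,0,0,0,0.95],[0,0,0,0,0,0,0.95],[0,0,0,0,0,0,0.95],[0,0,0,0,0,0,0.95]]]' | python3 jog.py >/dev/null
python3 - <<'E'
from turn import *
for n in("top","scene"): cv2.imwrite(f"pics/{n[0]}9.png",ctrl.camera(n)); kp(n,f"pics/{n[0]}7.png",f"pics/{n[0]}9.png")
E
```

```text
top pics/top0.png pics/t5.png turn -0.0004 n 40 42
top pics/t5.png pics/t7.png turn 0.0229 n 32 55
top pics/t7.png pics/t8.png turn -0.0005 n 80 80
scene pics/scene0.png pics/s5.png turn -0.0019 n 36 36
scene pics/s5.png pics/s7.png turn 0.0206 n 27 37
scene pics/s7.png pics/s8.png turn -0.0 n 59 59
top pics/t7.png pics/t9.png turn -0.0004 n 80 80
scene pics/s7.png pics/s9.png turn -0.0 n 59 59
```

The turn is about 0.02 rad (1.2°), and the disc is now at rest. A second grasp on such a light bearing would risk more than it would correct, and both items are well inside their rings, so I'm handing in.

```bash
python3 -c "
from bench import ctrl
print(ctrl.hand_in())"
```

```text
the job is handed in; nothing more can be done
None
```

Handed in at about 24 s: the jug stands in its ring with the handle over the line and the jar upright in the smallest ring, but the turntable turned about 1.2° when I set down the jar (I left it uncorrected), and I viewed 11 pictures, one over the limit of 10.

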